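# Pry open the specimen box and caliper the onyx block

## Robot

A 7-joint arm with a two-finger parallel gripper is mounted at the origin on the work surface. World frame = base frame: x ahead of the robot, y to its left, z up, the work surface at z = 0. Lengths are in m, angles in rad, forces in N, time in s.
With the tool pointing down it reaches from about 0.425 to 0.875 m from the base axis. Payload 8.4 kg.
Tool frame: the origin (TCP) lies where the fingers leave the gripper's body, on its centre line; the fingertips stand 70 mm ahead of it and the grasp point (between the pads) lies ahead of it (robot.grip_depth is the z of the grasp point in the tool frame, in m); z points along the fingers, y is the line along which they close (so a half turn about z gives the same grasp; the last joint's range is limited). The gripper opens to 87 mm and grips with 3 to 60 N. Pads are 19 mm wide; open, the fingers measure 117 mm over their backs; the gripper's body (75 mm by 190 mm) begins 51 mm behind the grasp point.
Start: joints at [-0.099, 0.333, 0.04, 1.465, -0.013, 1.343, -0.059], TCP at [0.65, -0, 0.292] pointing down, gripper open.
Joint ranges: [-2.58, 2.58], [-0.38, 2.09], [-1.3, 1.39], [0.25, 2.4], [-1.5, 4.64], [0.08, 2.09], [-2.65, 2.65]. Speed limits (rad/s): [2.22, 2.22, 2.79, 2.79, 3.14, 3.14, 3.14].

## Interface

Orientations are given as [roll, pitch, yaw] about the fixed x, y, z axes, in that order (R = Rz(yaw) Ry(pitch) Rx(roll)).
In Python, from cell import robot gives the robot as it stands.
- The arm moves only by the tool play_rows, never from a script. Its argument "deltas" is a list of rows, each a list of 5 numbers: the closure, from 0 (fully open) to 1 (shut), then the shift along the world's x, y, z in units of 200 mm (1.0 is 200 mm), then the turn about the world's z in units of 360 degrees (1.0 is 360 degrees). A call has 1 to 5 rows; each row is the pose to reach, as a shift and turn from the pose commanded when the call began, turning the shorter way round; what a row does not reach only later rows make up. A row lasts 1/12 s, in which the tool goes at most 41.7 mm and 7.16 degrees, less where a joint would pass 70% of its speed; a pose out of reach is approached as far as the arm can. A call with a number of a shift or a turn outside -1 to 1 is refused whole. A call with a gripper value outside its range is refused whole. The fingers move at their own pace and stop on an object; the grip force is fixed at half the most. Time passes only in rows, so rows that repeat a pose let the fingers close. It gives the time, the measured TCP pose, the force, the opening and the grip force at its end, in the units of the state.
- robot.read_state(): the state, without advancing time (a new reading comes with each control period).
- robot.read_camera(name): name is "scene" or "side" or "wrist"; returns (picture, depth): 420x560x3 uint8, red, green, blue; 420x560 float32, m along the optical axis (not along the pixel's ray), 0 where there is no reading.
- robot.calibration(name): a dict with "K" (3x3 intrinsics, pixels), "dist" ([k1, k2, p1, p2, k3] as OpenCV has them; the pictures are not rectified), "rvec" (rotation vector, rad) and "tvec" (3), from world to camera coordinates, as OpenCV has them; the wrist camera has in their place "tool_from_camera" (4x4, takes a point from camera to tool coordinates, whose origin is the TCP and whose axes are the flange's). Camera axes: x right, y down, z forward; pixel columns grow to the right and rows downward; lengths in m; the calibration is good to about 2 mm. A picture is of the moment at which its call begins: read the wrist's pose just before it. calibration takes no time and is no camera call.
- robot.finish_job(): hands the job in; it is judged then, once.
The state is a dict: "time": time; "joint_positions": joint angles; "joint_vel": joint speeds; "joint_efforts": joint torques, N m; "ee_pos": TCP position; "tcp_rot": TCP orientation; "force": force on the tool from outside, world axes, zero at the start; "torque": the same for the moment, N m; "grip_width": opening from 0.0 (shut) to 1.0 (fully open); "finger_force": force on a finger pad.
Only numpy, scipy, OpenCV 4.12 (cv2) and the standard library are available. Lean on these libraries where they do the work, as an engineer would, in place of code of your own. Each camera call takes 0.05 s, during which the arm holds its last target. There are 200 camera calls.

## Task

Take the thin-bladed spatula and lever up the tongue of the specimen box's lid with its blade, not with the fingers; swing the lid up past upright so that it stays open, and lay the spatula flat on the display step again. Then take the onyx block out of the box, set it flat on the bench caliper's bed between the open jaws with its long side along the bed, let go of it, and slide the jaw by its tab until it presses the block against the sprung anvil and the anvil has given way by about 4 mm. Leave the jaws shut on the block, without crushing it, and leave the other minerals where they are.

Things in the scene. Friction and masses are not known exactly. Their poses are not given: they have to be found in the camera images.
- spatula: Spatula lying flat, 185 mm long: straight dark wooden handle 100 mm long, 14 mm wide, 13 mm high, and a thin steel blade 85 mm long, 20 mm wide, 2 mm thick, whose underside is level with the handle's underside. Origin on the underside where handle meets blade; x points along the blade to its tip, z up. 50 g, centre of mass within the handle, about 13 mm from the origin.
- spatula_grip (a point): Point to grip on the spatula's handle, in the middle of its cross-section, 30 mm behind the blade (115 mm behind the tip), 6.5 mm above the underside.
- spatula_tip (a point): Middle of the end of the spatula's blade, 1 mm above its underside.
- box: Fixed dark wooden specimen box, 105 (x) by 135 (y) by 34 mm high, walls and floor 5 mm. Origin under its centre. The lid hinges on its +x rim; at its front (-x) a solid ledge 60 mm wide sticks out 14 mm, its top 25 mm above the table. The lid's tongue lies 9 mm above the ledge, flush with its front: only a thin blade fits between.
- lid: The box's pale wooden lid, 105 by 135 mm, 5 mm thick, with a tongue 50 mm wide that sticks out 14 mm at the front. Origin on the hinge line at the level of the lid's underside; x points from the tongue to the hinge, z out of its top face, so its z tilts by the lid's angle: 0 shut, 1.57 rad upright, 2.0 rad fully open. The hinge is stiff enough that the lid stays where it is left.
- lid_hinge (a point): Middle of the hinge axis, at the far (+x) top rim of the box, 34 mm above the table. The axis is the box's y.
- lid_tongue (a point): Middle of the tongue's front edge, on its underside; 119 mm from the hinge axis.
- block: Polished onyx block of pale veined stone, 50 mm (its x) by 32 mm (y) by 28 mm high, 120 g, lying in the shut box with its long side roughly along the box's x. Origin at the centre of its underside, z up.
- caliper: Fixed bench caliper: aluminium bed 210 mm (x) by 60 mm (y), 14 mm high, with a fixed jaw block (x = 59 to 85 mm, 50 mm wide, rising 30 mm above the bed) that carries a sprung anvil plate facing -x, 50 mm wide and 30 mm high. Origin under the bed's centre. The sliding jaw stands on the bed on the -x side.
- jaw_tab (a point): Point to grip on the sliding jaw's upright steel tab (22 mm along the bed, 12 mm across it), 58 mm above the table, 19 mm below its top, 30 mm above the carriage it stands on, and 41 mm behind the sliding jaw's face.
- jaw: Sliding jaw: steel plate 50 mm wide, 30 mm high, 14 mm thick with a carriage and an upright tab behind it. Origin at the lower edge's middle of its measuring face, on the bed; x points to the anvil. With the anvil out, the jaw gap is 45 mm minus its x in the caliper's frame: 0 to 85 mm. It closes towards the caliper's +x, slides with about 4 N of friction and stays where it is left.
- anvil: Sprung anvil plate of the fixed jaw, 6 mm thick. Origin at the lower edge's middle of its measuring face, on the bed, at x = +45 mm in the caliper's frame when free; it gives way towards +x by up to 8 mm, with 1.2 N per mm.
- stand: Bystander: beech stand 70 by 170 mm with three upright round slices of agate and petrified wood, about 110 mm high. Origin under its centre.
- wand: Bystander: selenite wand, a pale bar 120 by 18 by 14 mm. Origin under its centre.
- copper: Bystander: lump of native copper, about 46 by 38 by 38 mm. Origin under its centre.
- streak_plate: Bystander: white ceramic streak plate 70 by 50 by 7 mm. Origin under its centre.
Not all that is in view belongs to the job. Leave any blue, green or yellow look-alike of the caliper alone.

How it is judged:
On the way, in this order (a step that is already met when the one before it is completed fails the run):
1. the spatula's blade levers the lid up (angle between lid's own z axis and vertical above 0.25 rad and contact force between spatula and lid above 0.1 N), for 0.1 s.
2. the lid stands open past upright (angle between lid's own z axis and vertical above 1.6 rad), for 0.1 s.
3. the block stands let go on the bed between the open jaws, with the spatula laid down (z of block in the frame of caliper between 0.009 and 0.019 m and y of block in the frame of caliper between -0.014 and 0.014 m and angle between block's own z axis and vertical below 0.08 rad and x of jaw in the frame of caliper below -0.009 m and x of block in the frame of jaw above 0.02 m and x of block in the frame of caliper below 0.023 m and contact force between the fingers and block below 0.05 N and angle between the x axis of block and the x axis of caliper, either way round below 0.3 rad and height (world z) of spatula below 0.02 m and contact force between the fingers and spatula below 0.05 N), for 0.2 s.
4. the jaw presses the block on the anvil (over 2.4 N, 2 mm of spring) (contact force between each of jaw, anvil and block above 2.4 N), for 0.1 s.
At the end, for the whole second after the job is handed in: Block flat on the bed, within 14 mm of its centre line and 0.06 rad of square, at rest, held over 1 N between jaw and anvil on its 50 mm length (gap 47 to 53 mm); lid open over 1.55 rad; spatula flat, right way up on the step (tip under 10 mm, grip point under 15 mm high) (z of block in the frame of caliper between 0.009 and 0.019 m and y of block in the frame of caliper between -0.014 and 0.014 m and angle between block's own z axis and vertical below 0.08 rad and x of jaw in the frame of anvil between -0.053 and -0.047 m and contact force between each of jaw, anvil and block above 1 N and angle between the x axis of block and the x axis of caliper, either way round below 0.06 rad and linear speed of each of block, spatula below 0.02 m/s and angle between lid's own z axis and vertical above 1.55 rad and height (world z) of spatula_tip below 0.01 m and height (world z) of spatula_grip below 0.015 m and angle between spatula's own z axis and vertical below 0.1 rad); the robot touches nothing.
It fails at once if the fingers, not the blade, raise the shut lid (angle between lid's own z axis and vertical between 0.06 and 0.25 rad and contact force between the fingers and lid above 0.5 N).
It fails at once if the block is crushed in the jaws (over 40 N) (contact force between jaw and block above 40 N).
It fails at once if the stand, wand, copper or streak plate is disturbed (over 25 mm) (distance of any of stand, wand, copper, streak_plate from where it was at the start of the episode above 0.025 m).
It also fails if it takes over 67 s, if anything falls off the work surface, if the arm or the gripper's body presses on something with over 40 N, if the wrist force passes 120 N, or if a joint passes its speed limit or range.

## Working session

There is one attempt and no reset: what is moved stays moved. The work goes in short steps, Python scripts to look and compute and a tool call to move; the robot and the scene stay as the last step left them, time stands still between calls to the robot, and variables do not carry over. Pictures are saved under pics/ and viewed, at most 10 in all, crops included, and the job is handed in when it is done.

Besides the shell and the picture viewer there is one more tool, called after ">>>" by a JSON object that holds its "name" and its "arguments", one argument or row to a line. play_rows: Moves the arm, as the interface text tells. Shifts and turns lie within -1 to 1; 1 stands for 200 mm of shift or 360 degrees of turn. Its arguments: {"type":"object","properties":{"deltas":{"type":"array","items":{"type":"array","items":{"type":"number","minimum":-1,"maximum":1}}}},"required":["deltas"]}

```bash
mkdir -p pics; ls; cat > h.py <<'E'
import numpy as np, cv2
from cell import robot
def cam(name):
    st=robot.read_state(); im,d=robot.read_camera(name); c=robot.calibration(name)
    K=np.array(c['K'],float); dist=np.array(c['dist'],float)
    if 'rvec' in c:
        R=cv2.Rodrigues(np.array(c['rvec'],float))[0]; t=np.array(c['tvec'],float).ravel()
        Rw=R.T; o=-R.T@t
    else:
        T=np.array(c['tool_from_camera']); r,p,y=st['tcp_rot']
        from scipy.spatial.transform import Rotation as Ro
        Rt=Ro.from_euler('xyz',[r,p,y]).as_matrix()
        Rw=Rt@T[:3,:3]; o=Rt@T[:3,3]+np.array(st['ee_pos'])
    return im,d,K,dist,Rw,o
def rays(px,K,dist):
    u=cv2.undistortPoints(np.array(px,float).reshape(-1,1,2),K,dist).reshape(-1,2)
    return np.c_[u,np.ones(len(u))]
def plane(px,z,c):
    im,d,K,dist,R,o=c; r=rays(px,K,dist)@R.T
    return o+r*((z-o[2])/r[:,2])[:,None]
def cloud(c):
    im,d,K,dist,R,o=c; h,w=d.shape
    v,u=np.mgrid[:h,:w]; r=rays(np.c_[u.ravel(),v.ravel()],K,dist)
    P=o+(r*d.reshape(-1,1))@R.T; P[d.ravel()==0]=np.nan
    return P.reshape(h,w,3)
def save(n,im): cv2.imwrite('pics/'+n+'.png',im[...,::-1])
E
python3 - <<'E'
from h import *
s=robot.read_state(); print(s, robot.grip_depth)
a=[cam(n) for n in('scene','side','wrist')]
for n,c in zip(('scene','side','wrist'),a): save(n,c[0]); np.savez(n,P=cloud(c),im=c[0]); print(n,c[5],c[4][:,2])
save('m',np.vstack([np.hstack([cv2.resize(a[0][0],(400,300)),cv2.resize(a[1][0],(400,300))]),np.hstack([cv2.resize(a[2][0],(400,300)),np.zeros((300,400,3),np.uint8)])]))
E
```

```text
pics
{'time': 0.0, 'joint_positions': array([-0.09922666,  0.3338999 ,  0.03989284,  1.46629492, -0.01338731,
        1.34333214, -0.05853712]), 'joint_vel': array([-0.00046255,  0.00011241, -0.00207392,  0.00074872,  0.00030014,
        0.00061644, -0.00046554]), 'joint_efforts': array([ 1.06989024e-03, -6.56351209e+01,  1.33598529e+00, -4.03798449e+01,
       -5.97442500e-02,  4.47441044e-02,  1.62792835e-04]), 'ee_pos': array([ 6.49622901e-01, -2.12035559e-05,  2.91355014e-01]), 'tcp_rot': array([-3.13992947e+00,  1.31113924e-04,  1.57075332e+00]), 'force': array([-0.11434047, -0.19777312, -0.38848086]), 'torque': array([-0.00042218,  0.01913369,  0.06429018]), 'finger_force': 0.0, 'grip_width': 0.9981896323364639} 0.051
scene [1.14649944 0.02084056 0.96066179] [-0.59545641 -0.08288404 -0.79910068]
side [ 0.47897504 -1.0515187   0.70586701] [ 0.0057304   0.84294626 -0.53796726]
wrist [0.6503075  0.07991301 0.38438259] [-0.0010292  -0.29414479 -0.95576032]
```

View pics/scene.png

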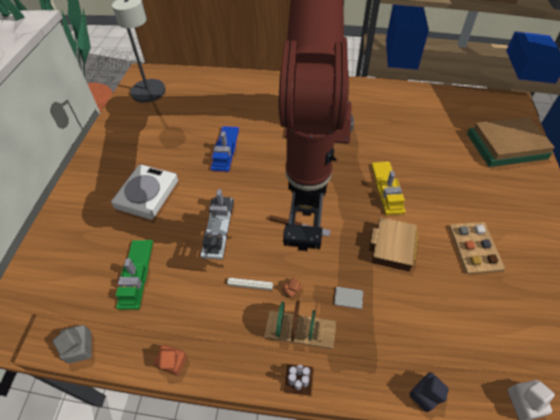

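View pics/m.png

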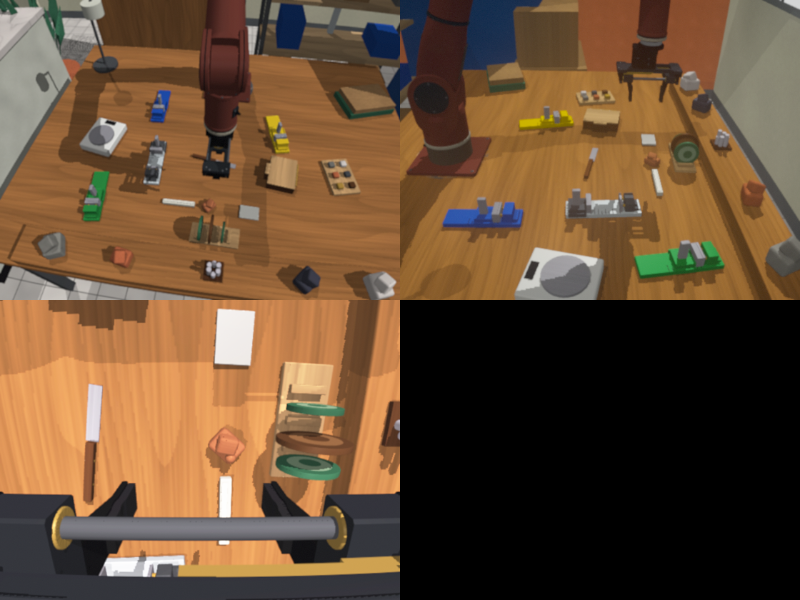

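Scene picture: the bare aluminium caliper is at about (218,228). The blue (225,148), green (135,272) and yellow (388,187) ones are look-alikes, so I leave them alone. The box is at (396,243) with its tongue at (375,243). The spatula is in the wrist view. Next I measure with the clouds and take close crops to confirm.

```bash
python3 - <<'E'
from h import *
# ortho height & colour maps from clouds, 1.5mm cells
x0,x1,y0,y1,s=0.40,0.95,-0.40,0.40,0.001
out=[]
for n in('wrist','scene','side'):
    f=np.load(n+'.npz'); P=f['P'].reshape(-1,3); C=f['im'].reshape(-1,3)
    g=np.isfinite(P[:,0])&(P[:,0]>x0)&(P[:,0]<x1)&(P[:,1]>y0)&(P[:,1]<y1)&(P[:,2]<0.15)
    P=P[g];C=C[g]; o=np.argsort(P[:,2]); P=P[o];C=C[o]
    im=np.zeros((550,800,3),np.uint8)
    im[((x1-P[:,0])/s).astype(int).clip(0,549),((y1-P[:,1])/s).astype(int).clip(0,799)]=C
    im=cv2.dilate(im,np.ones((3,3))) if n!='wrist' else im
    save('o_'+n,im)
    t=P[(abs(P[:,2])<0.02)]
    print(n,np.median(t[:,2]),np.histogram(t[:,2],20))
E
```

```text
wrist 0.0006375861467208255 (array([   86,  4180, 37312, 55066, 14196,  1220,   343,   458,  1599,
        2202,   833,   382,  1203,  3191,  2665,  1546,   601,   448,
         320,   286]), array([-0.0032621 , -0.00209934, -0.00093658,  0.00022619,  0.00138895,
        0.00255171,  0.00371447,  0.00487723,  0.00603999,  0.00720275,
        0.00836551,  0.00952827,  0.01069103,  0.01185379,  0.01301655,
        0.01417931,  0.01534207,  0.01650483,  0.0176676 ,  0.01883036,
        0.01999312]))
scene -0.0005781093909073554 (array([  59,  449, 2196, 5892, 9593, 8940, 5131, 1768,  520,  260,  220,
        235,  369,  466,  487,  364,  246,  135,   99,  109]), array([-0.00753012, -0.00615494, -0.00477977, -0.0034046 , -0.00202942,
       -0.00065425,  0.00072092,  0.0020961 ,  0.00347127,  0.00484644,
        0.00622162,  0.00759679,  0.00897196,  0.01034714,  0.01172231,
        0.01309748,  0.01447266,  0.01584783,  0.017223  ,  0.01859817,
        0.01997335]))
side 0.0006196932095176022 (array([    2,    16,   157,  1238,  5614, 11029,  9403,  3473,   723,
         250,   265,   275,   215,   273,   450,   673,   624,   332,
         207,   152]), array([-0.00762075, -0.0062404 , -0.00486005, -0.0034797 , -0.00209935,
       -0.000719  ,  0.00066135,  0.0020417 ,  0.00342205,  0.0048024 ,
        0.00618275,  0.0075631 ,  0.00894346,  0.01032381,  0.01170416,
        0.01308451,  0.01446486,  0.01584521,  0.01722556,  0.01860591,
        0.01998626]))
```

```bash
python3 - <<'E'
import cv2,numpy as np
a=cv2.imread('pics/scene.png');b=cv2.imread('pics/side.png')
s=np.hstack([cv2.resize(a[170:280,180:300],(400,300),interpolation=3),cv2.resize(a[180:290,340:460],(400,300),interpolation=3)])
t=np.hstack([cv2.resize(b[250:325,220:350],(400,300),interpolation=3),cv2.resize(b[120:210,240:360],(400,300),interpolation=3)])
cv2.imwrite('pics/crop.png',np.vstack([s,t]))
E
```

```text
(no output)
```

View pics/crop.png

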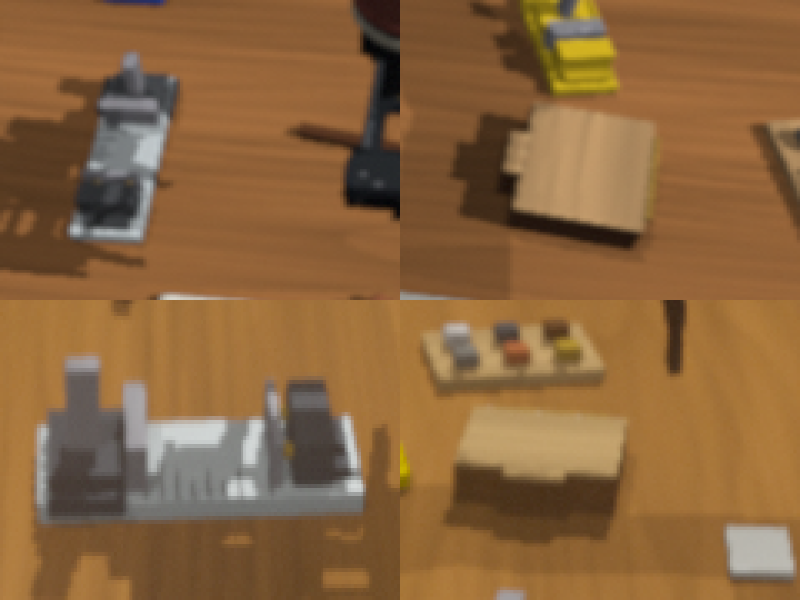

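View pics/o_side.png

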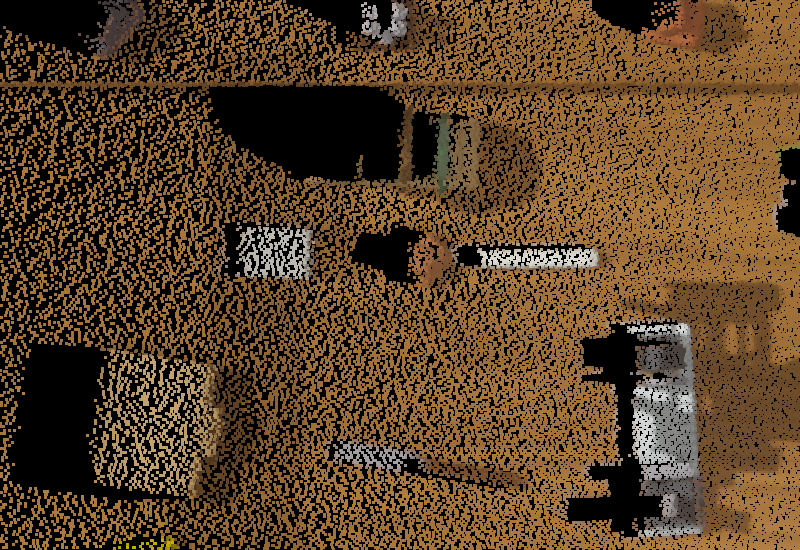

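Crop: the aluminium caliper with the tall tab at low x, the box with its tongue facing −y, and the spatula at about ortho (420,465) pointing +y. Next, closer wrist views of the caliper, the spatula and the box.

>>> {"name": "play_rows", "arguments": {
  "deltas": [
    [0,-0.12,-0.16,0,0],
    [0,-0.24,-0.32,0,0],
    [0,-0.36,-0.48,0,0],
    [0,-0.48,-0.64,0,0],
    [0,-0.6,-0.8,0,0]
  ]
}}

```text
time: 0.57
ee_pos: [0.5285, -0.1613, 0.292]
tcp_rot: [-3.141, -0.0, 1.571]
force: [0.7, -1.6, 0.5]
grip_width: 0.999
finger_force: 0.0
```

>>> {"name": "play_rows", "arguments": {
  "deltas": [
    [0,0,-0.15,0,0],
    [0,0,-0.15,0,0],
    [0,0,-0.15,0,0]
  ]
}}

```text
time: 0.82
ee_pos: [0.5293, -0.1919, 0.2922]
tcp_rot: [-3.142, 0.0, 1.567]
force: [-0.1, 0.8, 0.5]
grip_width: 1.0
finger_force: 0.0
```

```bash
python3 - <<'E'
from h import *
c=cam('wrist'); save('w_cal',c[0]); np.savez('w_cal',P=cloud(c),im=c[0]); print(robot.read_state()['time'],robot.read_state()['ee_pos'])
E
```

```text
0.8667 [ 0.52991765 -0.19005283  0.29205635]
```

>>> {"name": "play_rows", "arguments": {
  "deltas": [
    [0,0,0.2,0,0],
    [0,0,0.4,0,0],
    [0,0,0.6,0,0],
    [0,0,0.8,0,0],
    [0,0,0.95,0,0]
  ]
}}

```text
time: 1.28
ee_pos: [0.5296, 0.0057, 0.2922]
tcp_rot: [-3.141, -0.001, 1.576]
force: [0.7, -0.3, 0.3]
grip_width: 0.998
finger_force: 0.0
```

>>> {"name": "play_rows", "arguments": {
  "deltas": [
    [0,0,0.0,0,0],
    [0,0,0,0,0]
  ]
}}

```text
time: 1.45
ee_pos: [0.5299, 0.0038, 0.292]
tcp_rot: [-3.141, -0.001, 1.577]
force: [-0.2, -0.2, 0.1]
grip_width: 0.999
finger_force: 0.0
```

```bash
python3 - <<'E'
from h import *
c=cam('wrist'); save('w_spa',c[0]); np.savez('w_spa',P=cloud(c),im=c[0]); print(robot.read_state()['time'],robot.read_state()['ee_pos'])
E
```

```text
1.5 [0.52996386 0.0015454  0.29206054]
```

>>> {"name": "play_rows", "arguments": {
  "deltas": [
    [0,0,0.2,0,0],
    [0,0,0.4,0,0],
    [0,0,0.6,0,0],
    [0,0,0.8,0,0],
    [0,0,1,0,0]
  ]
}}

```text
time: 1.92
ee_pos: [0.5302, 0.2006, 0.2923]
tcp_rot: [3.141, 0.0, 1.569]
force: [1.3, -0.2, -0.6]
grip_width: 1.0
finger_force: 0.0
```

>>> {"name": "play_rows", "arguments": {
  "deltas": [
    [0,0,0.2,0,0],
    [0,0,0.4,0,0],
    [0,0,0.4,0,0],
    [0,0,0.4,0,0]
  ]
}}

```text
time: 2.25
ee_pos: [0.5296, 0.282, 0.2915]
tcp_rot: [-3.14, -0.0, 1.574]
force: [0.7, -0.4, -0.5]
grip_width: 1.001
finger_force: 0.0
```

```bash
python3 - <<'E'
from h import *
c=cam('wrist'); save('w_box',c[0]); np.savez('w_box',P=cloud(c),im=c[0]); print(robot.read_state()['time'],robot.read_state()['ee_pos'])
a=[cv2.resize(cv2.imread('pics/'+n+'.png'),(400,300)) for n in('w_cal','w_spa','w_box')]
cv2.imwrite('pics/m2.png',np.vstack([np.hstack(a[:2]),np.hstack([a[2],a[2]*0])]))
E
```

```text
2.3 [0.53026293 0.27976071 0.29164496]
```

View pics/m2.png

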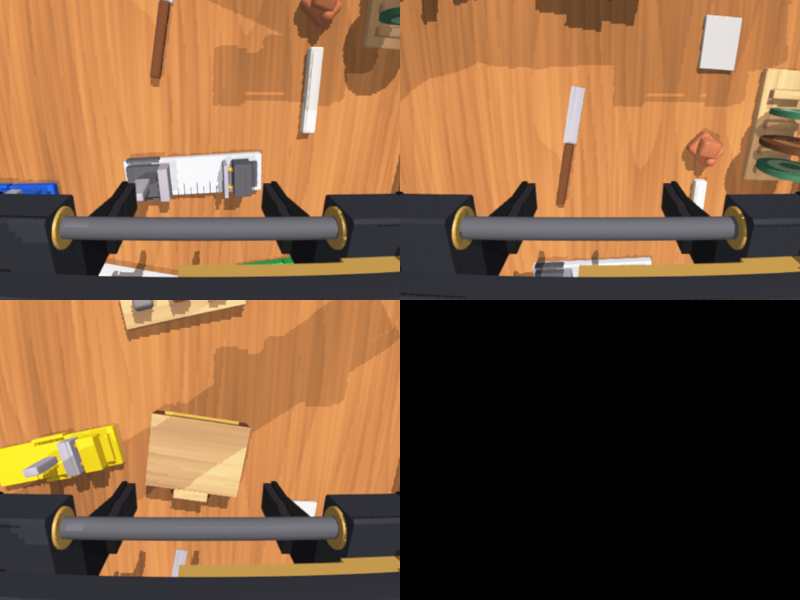

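The wrist views show all three clearly: caliper at (195,175), spatula from (575,90) to (565,200) and box lid at (198,455) in the mosaic. Now I extract the poses.

```bash
python3 - <<'E'
from h import *
def L(n):
    f=np.load(n+'.npz'); return f['P'],cv2.cvtColor(f['im'],cv2.COLOR_RGB2HSV).astype(int)
def rect(P): r=cv2.minAreaRect(P[:,:2].astype(np.float32)*1000); return [np.round(v,1) for v in r],np.round(cv2.boxPoints(r),0).tolist()
def big(m):
    n,l,s,_=cv2.connectedComponentsWithStats(m.astype(np.uint8)); return l==1+np.argmax(s[1:,4])
for n in('w_spa','wrist'):
    P,H=L(n); reg=(P[...,0]>.42)&(P[...,0]<.56)&(P[...,1]>-.16)&(P[...,1]<.12)
    bl=big(reg&(H[...,1]<70)&(H[...,2]>120)&(P[...,2]<.012)); ha=big(reg&(P[...,2]>.007)&(H[...,2]<170)&(H[...,1]>90))
    for nm,m in(('blade',bl),('handle',ha)): print(n,nm,m.sum(),rect(P[m]),np.median(P[m][:,2]))
P,H=L('w_box'); m=big((P[...,2]>.032)&(P[...,2]<.05)&(P[...,0]>.44)&(P[...,0]<.62)&(P[...,1]>.14)&(P[...,1]<.36))
Q=P[m]; print('lid',m.sum(),rect(Q),np.median(Q[:,2]))
yb=np.arange(.16,.34,.01)
for y in yb:
    q=Q[abs(Q[:,1]-y)<.003]
    if len(q): print(round(y,3),q[:,0].min().round(4),q[:,0].max().round(4),len(q))
P,H=L('w_cal'); reg=(P[...,0]>.36)&(P[...,0]<.70)&(P[...,1]>-.36)&(P[...,1]<-.2)
m=big(reg&(P[...,2]>.009)); Q=P[m]; print('cal',m.sum(),rect(Q))
b=Q[(Q[:,2]>.010)&(Q[:,2]<.018)]; print('bed',len(b),rect(b),np.median(b[:,2]))
for lo,hi in((.05,.09),(.038,.05)):
    q=Q[(Q[:,2]>lo)&(Q[:,2]<hi)]
    if len(q): print(lo,len(q),rect(q),q[:,:2].min(0),q[:,:2].max(0))
t=Q[Q[:,2]>.07]; print('tabtop',len(t),np.median(t,0),rect(t) if len(t)>3 else 0)
E
```

```text
w_spa blade 1541 ([array([492.6,  23. ]), array([85.8, 20.3]), np.float64(80.2)], [[475.0, -18.0], [495.0, -21.0], [510.0, 64.0], [490.0, 67.0]]) 0.0024127585941847163
w_spa handle 1065 ([array([476.8, -67.2]), array([100.5,  14.3]), np.float64(79.9)], [[461.0, -115.0], [475.0, -118.0], [493.0, -19.0], [479.0, -17.0]]) 0.013305390945670459
wrist blade 1528 ([array([492.8,  23.2]), array([85.8, 22.3]), np.float64(81.6)], [[475.0, -18.0], [498.0, -21.0], [510.0, 64.0], [488.0, 67.0]]) 0.002399732354459616
wrist handle 1125 ([array([477.8, -67.1]), array([100.3,  13.7]), np.float64(79.8)], [[462.0, -115.0], [476.0, -118.0], [493.0, -19.0], [480.0, -17.0]]) 0.013160976324593343
lid 14755 ([array([524.9, 245.1]), array([125.3, 135.5]), np.float64(81.7)], [[449.0, 193.0], [583.0, 173.0], [601.0, 297.0], [467.0, 317.0]]) 0.03939794816224973
0.18 0.5222 0.5401 29
0.19 0.4916 0.5853 326
0.2 0.4837 0.5866 473
0.21 0.4516 0.5882 708
0.22 0.4534 0.5891 715
0.23 0.4551 0.5915 730
0.24 0.4556 0.5923 751
0.25 0.4571 0.5938 785
0.26 0.4586 0.5951 798
0.27 0.4602 0.5974 805
0.28 0.4615 0.5988 838
0.2
[... 263 characters left out ...]
 65.4]), np.float64(3.7)], [[414.0, -235.0], [418.0, -301.0], [627.0, -287.0], [623.0, -222.0]]) 0.014465067051674052
0.05 291 ([array([ 448.1, -267.1]), array([14.8, 12.2]), np.float64(4.1)], [[440.0, -262.0], [441.0, -274.0], [456.0, -273.0], [455.0, -260.0]]) [ 0.44033228 -0.27283451] [ 0.45573214 -0.26094094]
0.038 2270 ([array([ 520.3, -263.4]), array([169. ,  50.9]), np.float64(3.4)], [[434.0, -243.0], [438.0, -294.0], [606.0, -284.0], [603.0, -233.0]]) [ 0.43566297 -0.29058813] [ 0.60600619 -0.23338451]
tabtop 138 [ 0.4518571  -0.26585471  0.07678708] ([array([ 450.9, -267.1]), array([ 9. , 11.6]), np.float64(6.0)], [[446.0, -262.0], [447.0, -273.0], [456.0, -272.0], [455.0, -261.0]])
```

>>> {"name": "play_rows", "arguments": {
  "deltas": [
    [0,-0.05,-0.2,0,-0.0278],
    [0,-0.1,-0.4,0,-0.0278],
    [0,-0.15,-0.6,0,-0.0278],
    [0,-0.2,-0.8,0,-0.0278],
    [0,-0.2475,-1.0,0,-0.0278]
  ]
}}

```text
time: 2.72
ee_pos: [0.4797, 0.0759, 0.2923]
tcp_rot: [3.141, 0.0, 1.392]
force: [1.2, -0.4, 0.4]
grip_width: 1.0
finger_force: 0.0
```

>>> {"name": "play_rows", "arguments": {
  "deltas": [
    [0,0,-0.17,-0.1,0],
    [0,0,-0.34,-0.2,0],
    [0,0,-0.5,-0.3,0],
    [0,0,-0.64,-0.4,0],
    [0,0,-0.64,-0.6,0]
  ]
}}

```text
time: 3.13
ee_pos: [0.4815, -0.0565, 0.1747]
tcp_rot: [3.135, 0.001, 1.385]
force: [1.9, -0.0, -0.0]
grip_width: 0.996
finger_force: 0.0
```

>>> {"name": "play_rows", "arguments": {
  "deltas": [
    [0,0,0,-0.1,0],
    [0,0,0,-0.1,0],
    [0,0,0,-0.1,0],
    [0,0,0,-0.1,0]
  ]
}}

```text
time: 3.47
ee_pos: [0.4812, -0.0488, 0.1538]
tcp_rot: [3.14, -0.0, 1.395]
force: [0.9, -0.3, 1.1]
grip_width: 1.001
finger_force: 0.0
```

```bash
python3 - <<'E'
from h import *
c=cam('side'); s=robot.read_state(); print(s['time'],s['ee_pos'],s['tcp_rot'])
w=cam('wrist')
a=cv2.resize(c[0][190:310,180:340],(400,300),interpolation=cv2.INTER_CUBIC); save('d1',np.hstack([a,cv2.resize(w[0],(400,300))]))
E
```

```text
3.5167 [ 0.48150339 -0.0484384   0.15414575] [ 3.13882441e+00 -4.34802754e-04  1.39547208e+00]
```

View pics/d1.png

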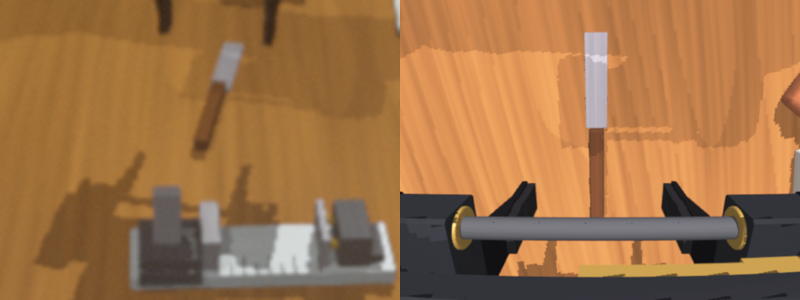

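The spatula is centred between the fingers: blade at (596,80), handle at (596,170) in the right half. Descend and grip.

>>> {"name": "play_rows", "arguments": {
  "deltas": [
    [0,0,0,-0.15,0],
    [0,0,0,-0.3,0],
    [0,0,0,-0.36,0],
    [0,0,0,-0.395,0],
    [0,0,0,-0.395,0]
  ]
}}

```text
time: 3.98
ee_pos: [0.4805, -0.0479, 0.073]
tcp_rot: [-3.141, 0.0, 1.396]
force: [-0.0, -0.4, -1.1]
grip_width: 1.001
finger_force: 0.0
```

>>> {"name": "play_rows", "arguments": {
  "deltas": [
    [0,0,0,0,0],
    [1,0,0,0,0],
    [1,0,0,0,0],
    [1,0,0,0,0],
    [1,0,0,0,0]
  ]
}}

```text
time: 4.4
ee_pos: [0.4809, -0.048, 0.0739]
tcp_rot: [3.14, -0.0, 1.396]
force: [0.2, 0.1, -0.8]
grip_width: 0.786
finger_force: 0.0
```

>>> {"name": "play_rows", "arguments": {
  "deltas": [
    [1,0,0,0,0],
    [1,0,0,0,0],
    [1,0,0,0,0]
  ]
}}

```text
time: 4.65
ee_pos: [0.4805, -0.048, 0.0733]
tcp_rot: [3.142, -0.0, 1.396]
force: [1.1, 0.6, 0.1]
grip_width: 0.558
finger_force: 0.0
```

>>> {"name": "play_rows", "arguments": {
  "deltas": [
    [1,0,0,-0.0075,0],
    [1,0,0,-0.0075,0],
    [1,0,0,-0.0075,0],
    [1,0,0,-0.0075,0],
    [1,0,0,-0.0075,0]
  ]
}}

```text
time: 5.07
ee_pos: [0.4804, -0.0481, 0.0717]
tcp_rot: [-3.141, 0.0, 1.396]
force: [-1.2, -0.5, -0.5]
grip_width: 0.171
finger_force: 0.2
```

>>> {"name": "play_rows", "arguments": {
  "deltas": [
    [1,0,0,0,0],
    [1,0,0,0,0],
    [1,0,0,0,0]
  ]
}}

```text
time: 5.32
ee_pos: [0.4805, -0.048, 0.0717]
tcp_rot: [-3.142, -0.0, 1.396]
force: [-0.0, -0.7, -0.8]
grip_width: 0.156
finger_force: 30.0
```

>>> {"name": "play_rows", "arguments": {
  "deltas": [
    [1,0,0,0.0725,0],
    [1,0,0,0.1425,0],
    [1,0.02,0.15,0.1425,0.0047],
    [1,0.05,0.3,0.1425,0.0047],
    [1,0.0725,0.438,0.1425,0.0047]
  ]
}}

```text
time: 5.73
ee_pos: [0.4954, 0.0407, 0.1007]
tcp_rot: [3.141, -0.001, 1.425]
force: [0.2, 0.2, -1.2]
grip_width: 0.158
finger_force: 30.0
```

>>> {"name": "play_rows", "arguments": {
  "deltas": [
    [1,0,0,0,0],
    [1,0,0,0,0],
    [1,0,0,0,0],
    [1,0,0,0,0]
  ]
}}

```text
time: 6.07
ee_pos: [0.4948, 0.0384, 0.1001]
tcp_rot: [-3.141, 0.001, 1.424]
force: [-0.2, 0.0, -0.8]
grip_width: 0.158
finger_force: 30.0
```

```bash
python3 - <<'E'
from h import *
s=robot.read_state(); print(s['time'],s['ee_pos'],s['tcp_rot'],s['grip_width'])
w=cam('wrist'); P=cloud(w); H=cv2.cvtColor(w[0],cv2.COLOR_RGB2HSV).astype(int)
reg=(P[...,2]>.012)&(P[...,2]<.06)&(P[...,0]>.46)&(P[...,0]<.56)&(P[...,1]>.05)&(P[...,1]<.19)
b=reg&(H[...,1]<80); Q=P[b]; print(len(Q)); 
if len(Q)>20:
    r=cv2.minAreaRect(Q[:,:2].astype(np.float32)*1000); print(r,cv2.boxPoints(r).round())
    A=np.c_[Q[:,:2]-Q[:,:2].mean(0),np.ones(len(Q))]; print('plane',np.linalg.lstsq(A,Q[:,2],rcond=None)[0])
L=(P[...,2]>.03)&(P[...,2]<.05)&(P[...,1]>.16)&(P[...,1]<.36)&(P[...,0]>.44)&(P[...,0]<.62)&~b; Q=P[L]; print(len(Q),np.median(Q[:,2]),Q[:,:2].min(0)); t=Q[Q[:,1]<.198]; print('front',t[:,:2].min(0),t[:,:2].max(0),np.median(t[:,2]),len(t))
c=cam('side'); save('d2',np.hstack([cv2.resize(c[0][130:240,250:370],(400,400),interpolation=2),cv2.resize(w[0],(400,400))]))
E
```

```text
6.0667 [0.49475652 0.03841397 0.10009922] [-3.14120224e+00  5.23813221e-04  1.42416957e+00] 0.15821698075728324
9440
((503.7009582519531, 100.14056396484375), (106.9431381225586, 24.272005081176758), 78.35858917236328) [[481.  50.]
 [505.  45.]
 [526. 150.]
 [503. 155.]]
plane [-0.11992706 -0.01547067  0.03115193]
  return _methods._mean(a, axis=axis, dtype=dtype,
  ret = ret.dtype.type(ret / rcount)
Traceback (most recent call last):
ValueError: zero-size array to reduction operation minimum which has no identity
```

```bash
python3 - <<'E'
from h import *
w=cam('wrist'); P=cloud(w); H=cv2.cvtColor(w[0],cv2.COLOR_RGB2HSV).astype(int)
reg=(P[...,2]>.022)&(P[...,2]<.042)&(P[...,0]>.46)&(P[...,0]<.56)&(P[...,1]>.08)&(P[...,1]<.16)&(H[...,1]<80)
for y in np.arange(.085,.16,.01):
    q=P[reg&(abs(P[...,1]-y)<.004)]; 
    if len(q)>5: print(round(y,3),len(q),np.median(q,0).round(4),np.polyfit(q[:,0],q[:,2],1)[0].round(3),np.percentile(q[:,0],[2,98]).round(4))
c=cam('side'); save('d2',np.hstack([cv2.resize(c[0][130:240,250:370],(400,400),interpolation=2),cv2.resize(w[0],(400,400))]))
E
```

```text
0.085 777 [0.5022 0.085  0.0308] 0.006 [0.4924 0.512 ]
0.095 801 [0.5036 0.095  0.0308] 0.003 [0.4938 0.5133]
0.105 851 [0.5051 0.1051 0.0309] 0.001 [0.4954 0.5147]
0.115 901 [0.5066 0.115  0.0308] -0.001 [0.4968 0.5164]
0.125 936 [0.5081 0.125  0.0307] 0.001 [0.4984 0.5178]
0.135 989 [0.5096 0.1351 0.0308] -0.002 [0.4997 0.5195]
0.145 1025 [0.511  0.1451 0.0308] 0.001 [0.5013 0.5207]
0.155 129 [0.5071 0.1517 0.0306] -0.05 [0.5023 0.5196]
```

View pics/d2.png

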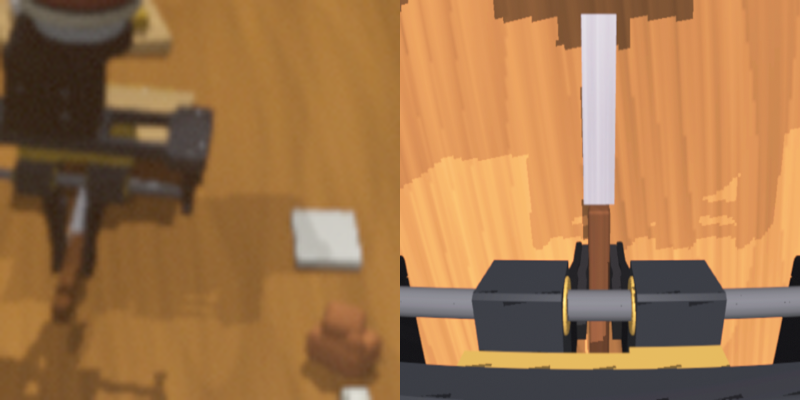

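The blade (595,110) is level, its top is at 30 mm, and it points at the box. Insert.

>>> {"name": "play_rows", "arguments": {
  "deltas": [
    [1,0.007,0.05,0,0],
    [1,0.014,0.1,0,0],
    [1,0.022,0.15,0,0],
    [1,0.029,0.195,0,0],
    [1,0.029,0.195,0,0]
  ]
}}

```text
time: 6.63
ee_pos: [0.501, 0.0816, 0.1003]
tcp_rot: [3.141, -0.001, 1.429]
force: [-0.1, 0.5, -1.7]
grip_width: 0.157
finger_force: 30.0
```

>>> {"name": "play_rows", "arguments": {
  "deltas": [
    [1,0,0,0.02,0],
    [1,0,0,0.04,0],
    [1,0,0,0.06,0],
    [1,0,0,0.08,0],
    [1,0,0,0.1,0]
  ]
}}

```text
time: 7.05
ee_pos: [0.5008, 0.0782, 0.1208]
tcp_rot: [3.141, -0.0, 1.425]
force: [-0.2, 0.0, -1.4]
grip_width: 0.156
finger_force: 30.0
```

```bash
cat > chk.py <<'E'
from h import *
s=robot.read_state(); print(s['time'].__round__(2),s['ee_pos'].round(4),s['force'].round(2))
w=cam('wrist'); P=cloud(w); H=cv2.cvtColor(w[0],cv2.COLOR_RGB2HSV).astype(int)
y0,z0=s['ee_pos'][1],s['ee_pos'][2]-.07
for dy in (.05,.06,.07,.08,.09,.1,.108,.114):
    q=P[(abs(P[...,1]-y0-dy)<.003)&(abs(P[...,0]-s['ee_pos'][0]-dy*.146)<.008)&(abs(P[...,2]-z0)<.06)]
    if len(q)>5: print('blade/lid',dy,len(q),np.median(q[:,2]).round(4),(np.median(q[:,2])-z0).round(4))
for n in('side','scene'):
    P=cloud(cam(n)); print(n)
    for y in np.arange(.17,.36,.02):
        for x in(.49,.55):
            q=P[(abs(P[...,1]-y)<.006)&(abs(P[...,0]-x)<.02)&(P[...,2]<.2)]
            if len(q)>3: print((x,round(y,2),len(q),np.percentile(q[:,2],[10,50,90]).round(3).tolist()),end=' ')
    print()
E
python3 chk.py
```

```text
7.05 [0.5008 0.0782 0.1208] [-0.21  0.03 -1.43]
blade/lid 0.05 461 0.0512 0.0004
blade/lid 0.06 487 0.0511 0.0003
blade/lid 0.07 511 0.0511 0.0003
blade/lid 0.08 534 0.0511 0.0003
blade/lid 0.09 561 0.051 0.0002
blade/lid 0.1 580 0.0509 0.0001
blade/lid 0.108 735 0.0559 0.0051
blade/lid 0.114 637 0.0558 0.005
side
(0.49, np.float64(0.17), 18, [-0.001, 0.001, 0.051]) (0.55, np.float64(0.17), 36, [-0.001, 0.001, 0.003]) (0.49, np.float64(0.19), 31, [-0.0, 0.027, 0.059]) (0.55, np.float64(0.19), 139, [0.002, 0.02, 0.034]) (0.49, np.float64(0.21), 25, [0.001, 0.015, 0.033]) (0.55, np.float64(0.21), 4, [0.052, 0.052, 0.054]) (0.49, np.float64(0.23), 13, [0.031, 0.051, 0.052]) (0.55, np.float64(0.23), 10, [0.047, 0.051, 0.052]) (0.55, np.float64(0.25), 19, [0.005, 0.01, 0.049]) (0.49, np.float64(0.27), 4, [0.006, 0.006, 0.008]) (0.55, np.float64(0.27), 18, [0.005, 0.007, 0.043]) 
scene
(0.49, np.float64(0.17), 38, [-0.003, 0.0, 0.051]) (0.55, np.float64(0.17), 55, [-0.003, -0.001, 0.001]) (0.49, np.float64(0.19), 27, [0.043, 0.056, 0.058]) (0.55, np.float64(0.19), 96, [0.001, 0.028, 0.056]) (0.49, np.float64(0.21), 49, [0.051, 0.053, 0.056]) (0.55, np.float64(0.21), 64, [0.047, 0.052, 0.054]) (0.49, np.float64(0.23), 45, [0.048, 0.051, 0.053]) (0.55, np.float64(0.23), 62, [0.046, 0.049, 0.052]) (0.49, np.float64(0.25), 48, [0.045, 0.047, 0.049]) (0.55, np.float64(0.25), 59, [0.044, 0.046, 0.048]) (0.49, np.float64(0.27), 51, [0.042, 0.044, 0.046]) (0.55, np.float64(0.27), 53, [0.04, 0.043, 0.045]) (0.49, np.float64(0.29), 42, [0.039, 0.042, 0.044]) (0.55, np.float64(0.29), 54, [0.038, 0.04, 0.043]) (0.49, np.float64(0.31), 29, [0.035, 0.038, 0.04]) (0.55, np.float64(0.31), 31, [-0.003, -0.001, 0.002]) (0.49, np.float64(0.33), 45, [-0.002, -0.001, 0.002]) (0.55, np.float64(0.33), 52, [-0.003, -0.001, 0.001]) (0.49, np.float64(0.35), 46, [-0.004, -0.001, 0.001]) (0.55, np.float64(0.35), 54, [-0.003, -0.001, 0.002])
```

The lid is up about 0.13 rad and the blade is still level. Now I follow the lid's arc.

>>> {"name": "play_rows", "arguments": {
  "deltas": [
    [1,0.003,0.025,0.035,0],
    [1,0.007,0.05,0.07,0],
    [1,0.011,0.08,0.112,0],
    [1,0.015,0.108,0.155,0],
    [1,0.02,0.136,0.198,0]
  ]
}}

```text
time: 7.62
ee_pos: [0.505, 0.1067, 0.161]
tcp_rot: [3.141, -0.0, 1.426]
force: [-0.2, -1.0, -1.0]
grip_width: 0.157
finger_force: 30.0
```

```bash
python3 chk.py
```

```text
7.62 [0.505  0.1067 0.161 ] [-0.21 -0.96 -0.97]
blade/lid 0.05 462 0.0915 0.0005
blade/lid 0.06 482 0.0914 0.0004
blade/lid 0.07 513 0.0915 0.0004
blade/lid 0.08 536 0.0914 0.0004
blade/lid 0.09 564 0.0914 0.0004
blade/lid 0.1 855 0.1049 0.0138
blade/lid 0.108 594 0.1013 0.0102
blade/lid 0.114 570 0.0969 0.0059
side
(0.49, np.float64(0.17), 40, [-0.001, 0.001, 0.012]) (0.55, np.float64(0.17), 30, [-0.001, 0.001, 0.004]) (0.49, np.float64(0.19), 51, [-0.0, 0.005, 0.024]) (0.55, np.float64(0.19), 132, [0.001, 0.019, 0.033]) (0.49, np.float64(0.21), 43, [0.005, 0.025, 0.108]) (0.55, np.float64(0.21), 14, [0.097, 0.1, 0.101]) (0.49, np.float64(0.23), 7, [0.088, 0.093, 0.095]) (0.55, np.float64(0.23), 20, [0.029, 0.082, 0.087]) (0.49, np.float64(0.25), 8, [0.01, 0.078, 0.08]) (0.55, np.float64(0.25), 36, [0.006, 0.031, 0.072]) (0.49, np.float64(0.27), 19, [0.005, 0.007, 0.062]) (0.55, np.float64(0.27), 29, [0.005, 0.007, 0.056]) (0.49, np.float64(0.29), 21, [0.005, 0.009, 0.05]) (0.55, np.float64(0.29), 113, [0.008, 0.024, 0.038]) (0.49, np.float64(0.31), 39, [0.007, 0.022, 0.035]) 
scene
[... 345 characters left out ...]
09, 0.094, 0.1]) (0.55, np.float64(0.23), 98, [0.004, 0.084, 0.091]) (0.49, np.float64(0.25), 43, [0.077, 0.081, 0.084]) (0.55, np.float64(0.25), 89, [0.004, 0.07, 0.078]) (0.49, np.float64(0.27), 41, [0.063, 0.066, 0.069]) (0.55, np.float64(0.27), 64, [0.005, 0.059, 0.064]) (0.49, np.float64(0.29), 41, [0.049, 0.052, 0.055]) (0.55, np.float64(0.29), 52, [0.042, 0.046, 0.05]) (0.49, np.float64(0.31), 30, [0.034, 0.038, 0.042]) (0.55, np.float64(0.31), 30, [-0.003, -0.001, 0.002]) (0.49, np.float64(0.33), 49, [-0.003, -0.001, 0.002]) (0.55, np.float64(0.33), 51, [-0.003, -0.001, 0.001]) (0.49, np.float64(0.35), 47, [-0.003, -0.001, 0.001]) (0.55, np.float64(0.35), 51, [-0.003, -0.001, 0.001])
```

>>> {"name": "play_rows", "arguments": {
  "deltas": [
    [1,0.009,0.058,0.05,0],
    [1,0.017,0.116,0.089,0],
    [1,0.023,0.16,0.107,0],
    [1,0.03,0.205,0.12,0],
    [1,0.036,0.25,0.127,0]
  ]
}}

```text
time: 8.18
ee_pos: [0.5123, 0.1571, 0.1858]
tcp_rot: [3.141, -0.0, 1.426]
force: [-0.3, -1.0, -0.3]
grip_width: 0.161
finger_force: 30.0
```

>>> {"name": "play_rows", "arguments": {
  "deltas": [
    [1,0.009,0.065,0,0],
    [1,0.019,0.13,-0.011,0],
    [1,0.027,0.185,-0.033,0],
    [1,0.035,0.241,-0.055,0],
    [1,0.039,0.27,-0.08,0]
  ]
}}

```text
time: 8.6
ee_pos: [0.5196, 0.212, 0.1685]
tcp_rot: [-3.141, -0.001, 1.427]
force: [0.2, -0.2, -0.1]
grip_width: 0.158
finger_force: 30.0
```

>>> {"name": "play_rows", "arguments": {
  "deltas": [
    [1,0,0,0,0],
    [1,0,0,0,0]
  ]
}}

```text
time: 8.77
ee_pos: [0.5194, 0.2099, 0.1684]
tcp_rot: [-3.14, 0.001, 1.426]
force: [0.2, -0.5, -0.6]
grip_width: 0.155
finger_force: 30.0
```

```bash
python3 chk.py | head -9; python3 - <<'E'
from h import *
P=np.vstack([cloud(cam(n)).reshape(-1,3) for n in('scene','side')])
o=np.array([.533,.301]);u=np.array([.144,.99])
q=P[(P[:,2]>.05)&(P[:,2]<.16)]; a=(q[:,:2]-o)@u; b=(q[:,:2]-o)@np.array([-.99,.144])
m=(abs(b)<.06)&(a>-.01)&(a<.08); a=a[m]; z=q[m,2]
for h in np.arange(.06,.16,.01):
    k=abs(z-h)<.005
    if k.any(): print(round(h,2),k.sum(),np.percentile(a[k],[10,50,90]).round(3))
E
```

```text
8.77 [0.5194 0.2099 0.1684] [ 0.25 -0.47 -0.6 ]
blade/lid 0.05 463 0.099 0.0006
blade/lid 0.06 495 0.099 0.0007
blade/lid 0.07 514 0.0991 0.0007
blade/lid 0.08 541 0.099 0.0006
blade/lid 0.09 564 0.0991 0.0007
blade/lid 0.1 581 0.099 0.0006
blade/lid 0.108 596 0.0989 0.0005
blade/lid 0.114 590 0.098 -0.0004
0.06 175 [0.006 0.01  0.014]
0.07 185 [0.011 0.014 0.019]
0.08 190 [0.015 0.019 0.023]
0.09 192 [0.02  0.023 0.028]
0.1 286 [-0.     0.026  0.03 ]
0.11 129 [0.028 0.031 0.033]
0.12 146 [0.033 0.036 0.039]
0.13 134 [0.037 0.04  0.044]
0.14 64 [0.042 0.045 0.048]
0.15 1 [0.047 0.047 0.047]
```

The lid is open at about 1.98 rad. I lay the spatula back where it was.

>>> {"name": "play_rows", "arguments": {
  "deltas": [
    [1,-0.03,-0.2,0,0],
    [1,-0.06,-0.4,0,0],
    [1,-0.1,-0.6,0,0],
    [1,-0.14,-0.8,0,0],
    [1,-0.19,-1.0,0,0]
  ]
}}

```text
time: 9.43
ee_pos: [0.4813, 0.0077, 0.1697]
tcp_rot: [3.141, -0.0, 1.425]
force: [0.5, -1.7, 0.3]
grip_width: 0.155
finger_force: 30.0
```

>>> {"name": "play_rows", "arguments": {
  "deltas": [
    [1,0,-0.15,-0.1,0],
    [1,0,-0.29,-0.25,0],
    [1,0,-0.29,-0.38,0],
    [1,0,-0.29,-0.43,0],
    [1,0,-0.29,-0.43,0]
  ]
}}

```text
time: 9.85
ee_pos: [0.4802, -0.0481, 0.0814]
tcp_rot: [-3.138, 0.0, 1.425]
force: [0.0, 0.0, -0.8]
grip_width: 0.161
finger_force: 30.0
```

>>> {"name": "play_rows", "arguments": {
  "deltas": [
    [1,0,0,-0.02,0],
    [1,0,0,-0.04,0],
    [1,0,0,-0.055,0],
    [1,0,0,-0.055,0],
    [1,0,0,-0.055,0]
  ]
}}

```text
time: 10.27
ee_pos: [0.4821, -0.0478, 0.0727]
tcp_rot: [3.141, -0.0, 1.426]
force: [0.3, -0.6, -0.2]
grip_width: 0.157
finger_force: 30.0
```

>>> {"name": "play_rows", "arguments": {
  "deltas": [
    [0.5,0,0,0,0],
    [0.5,0,0,0,0],
    [0.5,0,0,0,0],
    [0.5,0,0,0,0],
    [0.5,0,0,0,0]
  ]
}}

```text
time: 10.68
ee_pos: [0.4818, -0.0482, 0.0723]
tcp_rot: [3.141, -0.0, 1.426]
force: [-0.4, 0.5, 0.5]
grip_width: 0.442
finger_force: 0.0
```

>>> {"name": "play_rows", "arguments": {
  "deltas": [
    [0.2,0,0,0.1,0],
    [0.2,0,0,0.25,0],
    [0.2,0,0,0.4,0],
    [0.2,0,0,0.6,0],
    [0.2,0,0,0.8,0]
  ]
}}

```text
time: 11.1
ee_pos: [0.481, -0.0483, 0.2336]
tcp_rot: [-3.14, 0.0, 1.425]
force: [1.3, -0.6, -0.2]
grip_width: 0.76
finger_force: 0.0
```

>>> {"name": "play_rows", "arguments": {
  "deltas": [
    [0.2,0,0.2,0.1,0],
    [0.2,0,0.4,0.2,0],
    [0.2,0.0,0.6,0.3,0],
    [0.2,0.05,0.8,0.3,0],
    [0.2,0.1,1.0,0.3,0]
  ]
}}

```text
time: 11.52
ee_pos: [0.5003, 0.1466, 0.2944]
tcp_rot: [3.138, -0.002, 1.425]
force: [1.8, -1.3, 0.0]
grip_width: 0.801
finger_force: 0.0
```

>>> {"name": "play_rows", "arguments": {
  "deltas": [
    [0.2,0.05,0.2,0,0],
    [0.2,0.1,0.4,0,0],
    [0.2,0.1,0.5,0,0],
    [0.2,0.1,0.5,0,0],
    [0.2,0.1,0.5,0,0]
  ]
}}

```text
time: 11.93
ee_pos: [0.5196, 0.2459, 0.2916]
tcp_rot: [-3.141, 0.0, 1.428]
force: [0.7, -1.0, -0.7]
grip_width: 0.797
finger_force: 0.0
```

```bash
python3 - <<'E'
from h import *
s=robot.read_state(); print(s['time'],s['ee_pos'],s['tcp_rot'])
c=cam('wrist'); save('w_in',c[0]); np.savez('w_in',P=cloud(c),im=c[0])
d=cam('scene'); np.savez('s_in',P=cloud(d),im=d[0])
save('d3',np.hstack([cv2.resize(c[0],(450,340)),cv2.resize(d[0][170:270,200:440],(340,340))]))
E
```

```text
11.9333 [0.51964561 0.24585175 0.29162272] [-3.14061549e+00  4.49149599e-04  1.42817563e+00]
```

View pics/d3.png

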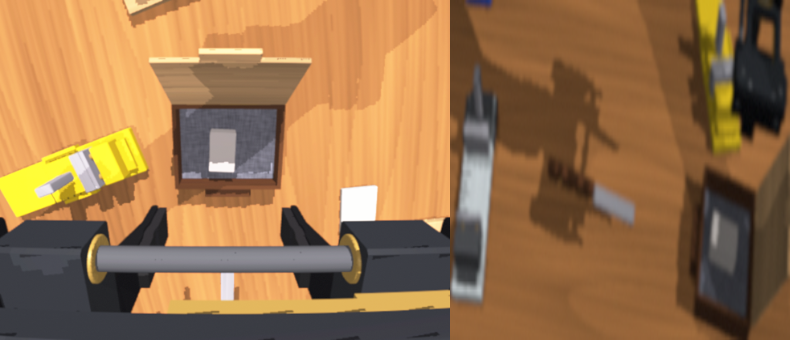

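The lid stays open, the spatula is flat on the table, and the block is in the box at (222,150) in the left half. Next: its pose, the spatula check and the caliper's jaws.

```bash
python3 - <<'E'
from h import *
f=np.load('w_in.npz');P=f['P']
def big(m):
    n,l,s,_=cv2.connectedComponentsWithStats(m.astype(np.uint8)); return l==1+np.argmax(s[1:,4])
m=big((P[...,2]>.029)&(P[...,2]<.037)&(P[...,0]>.47)&(P[...,0]<.575)&(P[...,1]>.2)&(P[...,1]<.285))
Q=P[m]; r=cv2.minAreaRect(Q[:,:2].astype(np.float32)*1000); print('block',m.sum(),r,cv2.boxPoints(r).round(1).tolist(),np.median(Q[:,2]))
# caliper: in caliper frame, from first-view clouds
yaw=np.radians(3.8);ux=np.array([np.cos(yaw),np.sin(yaw)]);uy=np.array([-ux[1],ux[0]])
for n in('w_cal','side','scene','s_in'):
    P=np.load(n+'.npz')['P'].reshape(-1,3); d=P[:,:2]-[.5203,-.262]; a=d@ux*1000;b=d@uy*1000;z=P[:,2]*1000
    def ext(nm,k,v):
        if k.sum()>8: print(n,nm,k.sum(),np.percentile(v[k],[2,50,98]).round(1))
    reg=(abs(a)<130)&(abs(b)<40)
    ext('bed x',reg&(z>10)&(z<18),a); ext('bed y',reg&(z>11)&(z<17)&(abs(a)<105),b)
    ext('tab x',reg&(z>50)&(z<85)&(a<-20),a); ext('tab y',reg&(z>50)&(z<85)&(a<-20),b); ext('tabtop x',reg&(z>74)&(z<82)&(a<0),a)
    ext('jaw top x',reg&(z>41)&(z<48)&(a<0)&(a>-65),a); ext('jaw y',reg&(z>30)&(z<48)&(a<0)&(a>-65),b); ext('anvil/fixed x',reg&(z>40)&(z<48)&(a>20),a)
    ext('fix y',reg&(z>40)&(z<48)&(a>20),b)
E
```

```text
block 1598 ((517.7551879882812, 245.09317016601562), (50.179725646972656, 32.10368728637695), 78.96458435058594) [[497.20001220703125, 223.5], [528.7000122070312, 217.39999389648438], [538.2999877929688, 266.6000061035156], [506.79998779296875, 272.79998779296875]] 0.03336263681785415
w_cal bed x 5056 [-92.1   9.3 102.7]
w_cal bed y 4947 [-29.7   5.2  28.8]
w_cal tab x 291 [-77.1 -68.3 -65. ]
w_cal tab y 291 [-6.   3.4  5.4]
w_cal tabtop x 110 [-73.  -68.9 -65.3]
w_cal jaw top x 642 [-48.6 -41.7 -35. ]
w_cal jaw y 763 [-24.4   1.8  23.9]
w_cal anvil/fixed x 1464 [45.1 68.4 84.1]
w_cal fix y 1464 [-25.3  -0.3  22.8]
side bed x 1254 [-102.7    5.6  101.7]
side bed y 1155 [-35.  -12.3  25.8]
side tab x 162 [-86.1 -76.4 -66.6]
side tab y 162 [-9.1 -6.2  3.7]
side tabtop x 55 [-85.9 -76.  -66.4]
side jaw top x 123 [-49.1 -42.2 -35.6]
side jaw y 161 [-27.6 -10.8  20. ]
side anvil/fixed x 288 [44.8 67.4 83.6]
side fix y 288 [-27.9  -6.1  19.8]
scene bed x 558 [-91.4   2.2 102.5]
scene bed y 506 [-31.7   4.7  28.3]
scene tab x 50 [-84.6 -71.  -63.3]
scene tab y 50 [-7.3 -0.1  4.9]
scene tabtop x 13 [-84.2 -76.9 -68.8]
scene jaw top x 69 [-51.2 -43.3 -36.4]
scene jaw y 111 [-25.3  -1.3  22.9]
scene anvil/fixed x 190 [43.7 67.2 83.1]
scene fix y 190 [-26.5  -1.9  21.8]
s_in bed x 555 [-93.2   0.4 102.6]
s_in bed y 504 [-31.7   3.3  28. ]
s_in tab x 50 [-83.6 -68.9 -64. ]
s_in tab y 50 [-7.1 -0.2  5.2]
s_in tabtop x 21 [-84.  -75.4 -65. ]
s_in jaw top x 68 [-51.  -43.3 -35.2]
s_in jaw y 114 [-25.2  -0.4  23.2]
s_in anvil/fixed x 185 [43.7 67.  83.2]
s_in fix y 185 [-26.7  -2.3  21.6]
```

>>> {"name": "play_rows", "arguments": {
  "deltas": [
    [0.4,-0.009,-0.004,-0.2,-0.0075],
    [0.4,-0.009,-0.004,-0.4,-0.0075],
    [0.4,-0.009,-0.004,-0.6,-0.0075],
    [0.4,-0.009,-0.004,-0.75,-0.0075],
    [0.4,-0.009,-0.004,-0.85,-0.0075]
  ]
}}

```text
time: 12.45
ee_pos: [0.5172, 0.2411, 0.119]
tcp_rot: [-3.139, 0.003, 1.376]
force: [-0.3, 0.4, -0.5]
grip_width: 0.607
finger_force: 0.0
```

>>> {"name": "play_rows", "arguments": {
  "deltas": [
    [0.4,0,0,-0.1,0],
    [0.4,0,0,-0.17,0],
    [0.4,0,0,-0.215,0],
    [0.4,0,0,-0.215,0]
  ]
}}

```text
time: 12.78
ee_pos: [0.5177, 0.242, 0.0776]
tcp_rot: [-3.14, 0.002, 1.377]
force: [0.1, -0.7, 0.8]
grip_width: 0.6
finger_force: 0.0
```

>>> {"name": "play_rows", "arguments": {
  "deltas": [
    [1,0,0,0,0],
    [1,0,0,0,0],
    [1,0,0,0,0],
    [1,0,0,0,0],
    [1,0,0,0,0]
  ]
}}

```text
time: 13.2
ee_pos: [0.5186, 0.2442, 0.0801]
tcp_rot: [3.141, -0.001, 1.379]
force: [-0.9, -1.4, 6.3]
grip_width: 0.366
finger_force: 30.0
```

>>> {"name": "play_rows", "arguments": {
  "deltas": [
    [1,0,0,0,0],
    [1,0,0,0,0]
  ]
}}

```text
time: 13.37
ee_pos: [0.5186, 0.2442, 0.0801]
tcp_rot: [3.141, -0.001, 1.379]
force: [-2.6, -0.8, 7.6]
grip_width: 0.366
finger_force: 30.0
```

>>> {"name": "play_rows", "arguments": {
  "deltas": [
    [1,0,0,0.05,0],
    [1,0,0,0.1,0],
    [1,0,0,0.15,0],
    [1,0,0,0.2,0],
    [1,0,0,0.25,0]
  ]
}}

```text
time: 13.78
ee_pos: [0.5184, 0.244, 0.1306]
tcp_rot: [3.141, -0.0, 1.379]
force: [0.6, 1.1, -2.0]
grip_width: 0.368
finger_force: 30.0
```

>>> {"name": "play_rows", "arguments": {
  "deltas": [
    [1,0,0,0.1,0],
    [1,0,0,0.2,0],
    [1,0,0,0.3,0],
    [1,0,0,0.3,0]
  ]
}}

```text
time: 14.12
ee_pos: [0.52, 0.2449, 0.1942]
tcp_rot: [3.136, -0.004, 1.378]
force: [1.4, 0.8, -0.6]
grip_width: 0.369
finger_force: 30.0
```

>>> {"name": "play_rows", "arguments": {
  "deltas": [
    [1,0.01,-0.2,0.05,-0.0195],
    [1,0.02,-0.4,0.1,-0.039],
    [1,0.03,-0.6,0.1,-0.0585],
    [1,0.04,-0.8,0.1,-0.078],
    [1,0.05,-1.0,0.1,-0.0975]
  ]
}}

```text
time: 14.53
ee_pos: [0.5279, 0.0421, 0.2096]
tcp_rot: [3.141, -0.001, 0.76]
force: [1.4, -0.0, -1.3]
grip_width: 0.361
finger_force: 30.0
```

>>> {"name": "play_rows", "arguments": {
  "deltas": [
    [1,0,-0.2,0,-0.0195],
    [1,0,-0.4,0,-0.039],
    [1,0,-0.6,0,-0.0585],
    [1,0,-0.8,0,-0.078],
    [1,0,-1.0,0,-0.0975]
  ]
}}

```text
time: 14.95
ee_pos: [0.5277, -0.1579, 0.2094]
tcp_rot: [-3.142, -0.0, 0.147]
force: [0.6, 0.2, -1.4]
grip_width: 0.366
finger_force: 30.0
```

>>> {"name": "play_rows", "arguments": {
  "deltas": [
    [1,0,-0.2,0,-0.0144],
    [1,0,-0.4,0,-0.0144],
    [1,0,-0.53,0,-0.0144],
    [1,0,-0.53,0,-0.0144],
    [1,0,-0.53,0,-0.0144]
  ]
}}

```text
time: 15.37
ee_pos: [0.5274, -0.264, 0.2089]
tcp_rot: [3.141, 0.001, 0.059]
force: [-0.8, 1.1, -2.5]
grip_width: 0.368
finger_force: 30.0
```

```bash
cat > cal.py <<'E'
from h import *
s=robot.read_state(); print(s['time'],s['ee_pos'],s['tcp_rot'],s['force'].round(1))
ca=np.array([.5203,-.2627]);yaw=np.radians(3.6);ux=np.array([np.cos(yaw),np.sin(yaw)]);uy=np.array([-ux[1],ux[0]])
d=s['ee_pos'][:2]-ca; print('tcp in cal mm',d@ux*1000,d@uy*1000,'yaw',np.degrees(s['tcp_rot'][2]))
E
python3 cal.py
```

```text
15.3667 [ 0.52744653 -0.26400779  0.20890166] [3.14134589e+00 7.25033777e-04 5.92483182e-02] [-0.8  1.1 -2.5]
tcp in cal mm 7.050309966407128 -1.7539390792066252 yaw 3.3946785765214167
```

>>> {"name": "play_rows", "arguments": {
  "deltas": [
    [1,0.0125,0.0085,-0.12,0],
    [1,0.0125,0.0085,-0.25,0],
    [1,0.0125,0.0085,-0.4,0],
    [1,0.0125,0.0085,-0.52,0],
    [1,0.0125,0.0085,-0.575,0]
  ]
}}

```text
time: 15.78
ee_pos: [0.5295, -0.2578, 0.0909]
tcp_rot: [-3.139, 0.004, 0.065]
force: [-0.8, 0.5, -2.0]
grip_width: 0.363
finger_force: 30.0
```

>>> {"name": "play_rows", "arguments": {
  "deltas": [
    [1,0,0,0,0],
    [1,0,0,-0.01,0],
    [1,0,0,-0.02,0],
    [1,0,0,-0.02,0]
  ]
}}

```text
time: 16.12
ee_pos: [0.5316, -0.2605, 0.0915]
tcp_rot: [3.141, -0.002, 0.063]
force: [-0.2, -0.5, -1.0]
grip_width: 0.364
finger_force: 30.0
```

```bash
python3 cal.py; python3 - <<'E'
from h import *
ca=np.array([.5203,-.2627]);yaw=np.radians(3.6);ux=np.array([np.cos(yaw),np.sin(yaw)]);uy=np.array([-ux[1],ux[0]])
for n in('side','wrist'):
    c=cam(n);P=cloud(c).reshape(-1,3); d=P[:,:2]-ca; a=d@ux*1000;b=d@uy*1000;z=P[:,2]*1000
    for lo in range(12,54,3):
        k=(a>-32)&(a<42)&(abs(b)<14 if n=='wrist' else (b>-20)&(b<-10))&(z>=lo)&(z<lo+3)
        if k.sum()>5: print(n,lo,k.sum(),np.percentile(a[k],[3,97]).round(1),np.percentile(b[k],[3,97]).round(1))
E
```

```text
16.1167 [ 0.53163406 -0.26047938  0.09147073] [ 3.14094721e+00 -2.13445291e-03  6.30367539e-02] [-0.2 -0.5 -1. ]
tcp in cal mm 11.451131901690253 1.5045621418243926 yaw 3.6117399548794573
side 12 67 [-29.2  40.2] [-19.6 -10.5]
side 15 35 [-31.2  38.8] [-19.8 -12. ]
side 18 12 [-24.7  34.3] [-16.3 -13.2]
side 21 12 [-10.3  35.4] [-16.9 -13.1]
side 24 19 [-11.5  36.1] [-17.7 -12.1]
side 27 11 [-11.1  34.7] [-17.  -13.9]
side 30 7 [-9.5 25.9] [-17.9 -15.2]
wrist 21 23 [37.7 38.1] [-10.7  13.4]
wrist 24 125 [37.7 38.5] [-13.3  12.7]
wrist 27 143 [37.7 38.5] [-13.   13.2]
wrist 30 140 [37.8 38.5] [-13.1  13.1]
wrist 33 137 [37.8 38.5] [-13.   12.9]
wrist 36 164 [37.6 38.6] [-13.2  13.2]
wrist 39 179 [37.7 38.5] [-12.9  13. ]
wrist 42 3323 [-10.5  38. ] [-13.1  13.1]
wrist 45 1297 [-9.1 37. ] [-13.4  13.2]
```

>>> {"name": "play_rows", "arguments": {
  "deltas": [
    [1,-0.01,0,-0.005,0],
    [1,-0.01,0,-0.01,0],
    [1,-0.01,0,-0.01,0],
    [1,-0.01,0,-0.01,0]
  ]
}}

```text
time: 16.55
ee_pos: [0.5288, -0.2606, 0.0891]
tcp_rot: [3.142, -0.001, 0.063]
force: [-3.8, 1.6, 8.4]
grip_width: 0.363
finger_force: 30.0
```

```bash
python3 cal.py; python3 - <<'E'
from h import *
P=cloud(cam('wrist')); q=P[(abs(P[...,0]-.531)<.022)&(abs(P[...,1]+.2605)<.012)&(P[...,2]>.03)&(P[...,2]<.055)]
print(len(q),np.percentile(q[:,2],[10,50,90]))
b=P[(P[...,2]>.008)&(P[...,2]<.02)&(abs(P[...,1]+.2605)<.04)&(P[...,0]>.4)&(P[...,0]<.65)];print(len(b),np.median(b[:,2]) if len(b) else 0)
E
```

```text
16.55 [ 0.52878264 -0.26061448  0.08914331] [ 3.14154259e+00 -6.12768000e-04  6.25352903e-02] [-3.8  1.6  8.4]
tcp in cal mm 8.596847554437344 1.5487726566407225 yaw 3.583008206140977
3223 [0.0416582  0.04240721 0.04313298]
7024 0.014483229009028403
```

>>> {"name": "play_rows", "arguments": {
  "deltas": [
    [0.4,0,0,0,0],
    [0.4,0,0,0,0],
    [0.4,0,0,0,0],
    [0.4,0,0,0,0],
    [0.4,0,0,0,0]
  ]
}}

```text
time: 17.02
ee_pos: [0.5287, -0.2604, 0.0881]
tcp_rot: [-3.142, 0.0, 0.063]
force: [1.2, 0.3, 0.0]
grip_width: 0.584
finger_force: 0.0
```

>>> {"name": "play_rows", "arguments": {
  "deltas": [
    [0.4,0,0,0.1,0],
    [0.4,0,0,0.25,0],
    [0.4,0,0,0.4,0],
    [0.4,0,0,0.55,0],
    [0.4,0,0,0.55,0]
  ]
}}

```text
time: 17.43
ee_pos: [0.5311, -0.2617, 0.2044]
tcp_rot: [3.138, -0.008, 0.062]
force: [1.3, -0.2, -0.1]
grip_width: 0.6
finger_force: 0.0
```

>>> {"name": "play_rows", "arguments": {
  "deltas": [
    [0.4,-0.2,0,0,0],
    [0.4,-0.4,-0.035,0,0],
    [0.4,-0.42,-0.035,0,0],
    [0.4,-0.42,-0.035,0,0],
    [0.4,-0.42,-0.035,0,0]
  ]
}}

```text
time: 17.85
ee_pos: [0.4448, -0.2674, 0.1984]
tcp_rot: [-3.142, -0.001, 0.062]
force: [0.2, -1.1, 0.1]
grip_width: 0.604
finger_force: 0.0
```

```bash
python3 cal.py; python3 - <<'E'
from h import *
ca=np.array([.5203,-.2627]);yaw=np.radians(3.6);ux=np.array([np.cos(yaw),np.sin(yaw)]);uy=np.array([-ux[1],ux[0]])
for n in('side','scene','wrist'):
    c=cam(n);P=cloud(c).reshape(-1,3); d=P[:,:2]-ca; a=d@ux*1000;b=d@uy*1000;z=P[:,2]*1000
    k=(a>-25)&(a<42)&(abs(b)<25)&(z>36)&(z<48)
    if k.sum()>20: print(n,'block',cv2.minAreaRect(np.c_[a,b][k].astype(np.float32)),np.median(z[k]))
    k=(a>-95)&(a<-60)&(abs(b)<15)&(z>70)&(z<82)
    if k.sum()>20: print(n,'tab',np.percentile(a[k],[2,98]),np.percentile(b[k],[2,98]))
w=cam('wrist'); save('d4',np.hstack([cv2.resize(w[0],(400,400)),cv2.resize(cam('side')[0][240:330,210:350],(400,400))]))
E
```

```text
17.85 [ 0.44483464 -0.26742654  0.19840056] [-3.14156945e+00 -1.07432849e-03  6.22870848e-02] [ 0.2 -1.1  0.1]
tcp in cal mm -75.61323282536841 0.021294372668778185 yaw 3.5687870792152583
side block ((9.905509948730469, -0.35135459899902344), (36.28365707397461, 50.11793518066406), 88.61761474609375) 42.256667967504434
side tab [-85.84183986 -66.44558121] [-8.92055363  5.3800257 ]
scene block ((11.784650802612305, 0.5999965667724609), (32.55546951293945, 58.12229537963867), 89.35623931884766) 41.36827198316173
scene tab [-84.42624788 -64.87321784] [-6.53261323  4.92896904]
wrist block ((10.106998443603516, 0.5954389572143555), (32.22722244262695, 49.825870513916016), 89.84729766845703) 42.4865589821282
wrist tab [-85.4790708  -64.40569511] [-6.626697    4.69762412]
```

View pics/d4.png

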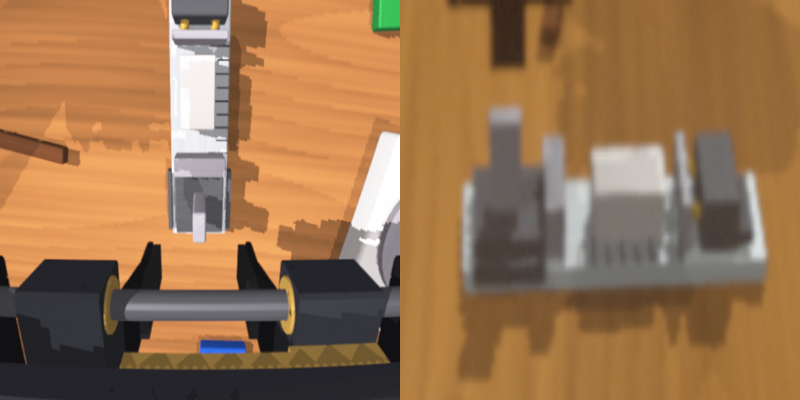

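The block (197,90) stands square on the bed between the jaws at x ≈ +10 mm, and the tab (200,215) is in line. Grip the tab.

>>> {"name": "play_rows", "arguments": {
  "deltas": [
    [0.4,0,0,-0.12,0],
    [0.4,0,0,-0.25,0],
    [0.4,0,0,-0.36,0],
    [0.4,0,0,-0.4425,0],
    [0.4,0,0,-0.4425,0]
  ]
}}

```text
time: 18.52
ee_pos: [0.4434, -0.2662, 0.1063]
tcp_rot: [-3.139, 0.005, 0.064]
force: [-1.6, 0.5, -0.2]
grip_width: 0.599
finger_force: 0.0
```

>>> {"name": "play_rows", "arguments": {
  "deltas": [
    [1,0,0,0,0],
    [1,0,0,0,0],
    [1,0,0,0,0],
    [1,0,0,0,0],
    [1,0,0,0,0]
  ]
}}

```text
time: 18.93
ee_pos: [0.4453, -0.2676, 0.1105]
tcp_rot: [3.141, -0.001, 0.063]
force: [-0.8, -0.1, 0.3]
grip_width: 0.305
finger_force: 0.0
```

>>> {"name": "play_rows", "arguments": {
  "deltas": [
    [1,0,0,0,0],
    [1,0,0,0,0],
    [1,0,0,0,0],
    [1,0,0,0,0]
  ]
}}

```text
time: 19.27
ee_pos: [0.4449, -0.2673, 0.1099]
tcp_rot: [-3.141, -0.0, 0.063]
force: [-0.3, 1.8, 3.5]
grip_width: 0.137
finger_force: 30.0
```

>>> {"name": "play_rows", "arguments": {
  "deltas": [
    [1,0.02,0.001,0,0],
    [1,0.04,0.0025,0,0],
    [1,0.06,0.004,0,0],
    [1,0.08,0.005,0,0],
    [1,0.08,0.005,0,0]
  ]
}}

```text
time: 19.68
ee_pos: [0.4613, -0.2663, 0.1099]
tcp_rot: [-3.141, -0.0, 0.063]
force: [-2.0, 1.8, 5.7]
grip_width: 0.137
finger_force: 30.0
```

```bash
python3 cal.py
```

```text
19.6833 [ 0.46126537 -0.26629092  0.10993828] [-3.14149419e+00 -3.87667600e-05  6.30689813e-02] [-2.   1.8  5.7]
tcp in cal mm -59.14361159903522 0.12298361708328129 yaw 3.6135864442431465
```

>>> {"name": "play_rows", "arguments": {
  "deltas": [
    [1,0.012,0.001,0,0],
    [1,0.024,0.0015,0,0],
    [1,0.036,0.002,0,0],
    [1,0.048,0.003,0,0],
    [1,0.06,0.004,0,0]
  ]
}}

```text
time: 20.1
ee_pos: [0.4723, -0.2657, 0.11]
tcp_rot: [-3.141, 0.001, 0.062]
force: [-5.4, 1.3, 8.8]
grip_width: 0.136
finger_force: 30.0
```

>>> {"name": "play_rows", "arguments": {
  "deltas": [
    [1,0,0,0,0],
    [1,0,0,0,0]
  ]
}}

```text
time: 20.27
ee_pos: [0.4727, -0.2656, 0.11]
tcp_rot: [-3.141, 0.0, 0.063]
force: [-2.7, 0.4, 6.7]
grip_width: 0.136
finger_force: 30.0
```

```bash
cat > jaws.py <<'E'
import runpy; runpy.run_path('cal.py')
from h import *
ca=np.array([.5203,-.2627]);yaw=np.radians(3.6);ux=np.array([np.cos(yaw),np.sin(yaw)]);uy=np.array([-ux[1],ux[0]])
for n in('wrist','side','wrist'):
    c=cam(n);P=cloud(c).reshape(-1,3); d=P[:,:2]-ca; a=d@ux*1000;b=d@uy*1000;z=P[:,2]*1000
    for nm,k in(('block',(a>-40)&(a<58)&(abs(b)<14)&(z>40.5)&(z<43.4)),('anvil+fixed',(a>42)&(a<90)&(abs(b)<24)&(z>43.5)&(z<47)),('jaw',(a>-40)&(a<10)&(abs(b)<24)&(z>43.7)&(z<47))):
        if k.sum()>8: print(n,nm,k.sum(),np.percentile(a[k],[2,98]).round(1),np.percentile(b[k],[2,98]).round(1))
E
python3 jaws.py
```

```text
20.2667 [ 0.47270502 -0.26563416  0.10995552] [-3.14134813e+00  2.83613793e-04  6.25803167e-02] [-2.7  0.4  6.7]
tcp in cal mm -47.68529618807701 0.06014744926464582 yaw 3.5855880294561757
wrist block 7215 [-20.3  43.1] [-13.4  13.4]
wrist anvil+fixed 5751 [45.2 73. ] [-23.   22.2]
wrist jaw 2901 [-37.3  -6.4] [-23.   22.7]
side block 157 [-7.6 47.6] [-13.6  13.7]
side anvil+fixed 180 [45.3 83.4] [-23.   20.2]
side jaw 44 [-38.    7.8] [-23.1   8.3]
wrist block 7335 [-19.9  44.6] [-13.4  13.4]
wrist anvil+fixed 5796 [45.3 73. ] [-23.1  22.4]
wrist jaw 2862 [-37.3  -6.7] [-23.   22.7]
```

>>> {"name": "play_rows", "arguments": {
  "deltas": [
    [1,0.006,0,0,0],
    [1,0.012,0.001,0,0],
    [1,0.018,0.001,0,0],
    [1,0.024,0.0015,0,0],
    [1,0.028,0.002,0,0]
  ]
}}

```text
time: 20.83
ee_pos: [0.4772, -0.2654, 0.1099]
tcp_rot: [-3.141, 0.002, 0.062]
force: [-9.4, 1.3, 12.9]
grip_width: 0.132
finger_force: 30.0
```

>>> {"name": "play_rows", "arguments": {
  "deltas": [
    [1,0,0,0,0],
    [1,0,0,0,0]
  ]
}}

```text
time: 21.0
ee_pos: [0.4773, -0.2654, 0.1099]
tcp_rot: [-3.141, 0.002, 0.062]
force: [-7.9, 1.8, 10.5]
grip_width: 0.136
finger_force: 30.0
```

```bash
python3 jaws.py
```

```text
21.0 [ 0.47725185 -0.26538977  0.10991886] [-3.14078904e+00  2.12161511e-03  6.20894286e-02] [-7.9  1.8 10.5]
tcp in cal mm -43.13209713651038 0.018552729852117297 yaw 3.5574622094930075
wrist block 7212 [-14.6  46.7] [-13.5  13.4]
wrist anvil+fixed 7142 [47.7 77.3] [-23.   22.1]
wrist jaw 2893 [-32.7  -2.4] [-22.9  22.7]
side block 164 [-1.5 49.3] [-13.3  13. ]
side anvil+fixed 176 [46.8 83.5] [-22.7  20.5]
side jaw 36 [-37.7   8.1] [-22.6   6.7]
wrist block 7167 [-16.4  47.1] [-13.4  13.4]
wrist anvil+fixed 7192 [47.8 77.4] [-23.   22.3]
wrist jaw 2929 [-32.9  -2.2] [-23.   22.8]
```

>>> {"name": "play_rows", "arguments": {
  "deltas": [
    [1,0.005,0,0,0],
    [1,0.0085,0.0005,0,0],
    [1,0.0085,0.0005,0,0],
    [1,0.0085,0.0005,0,0],
    [1,0.0085,0.0005,0,0]
  ]
}}

```text
time: 21.57
ee_pos: [0.4785, -0.2654, 0.1099]
tcp_rot: [-3.141, 0.003, 0.062]
force: [-10.0, 2.8, 14.3]
grip_width: 0.135
finger_force: 30.0
```

```bash
python3 jaws.py
```

```text
21.5667 [ 0.4784967  -0.26535137  0.10992835] [-3.14051885e+00  2.87907287e-03  6.18636360e-02] [-10.    2.8  14.3]
tcp in cal mm -41.88728774198197 -0.021285925804844112 yaw 3.544525250765784
wrist block 7216 [-13.6  48.2] [-13.5  13.4]
wrist anvil+fixed 7499 [48.9 78.4] [-23.1  22.1]
wrist jaw 2884 [-31.7  -1.2] [-23.   22.7]
side block 154 [-3.2 48.5] [-13.7  13. ]
side anvil+fixed 182 [45.4 82.9] [-23.   20.7]
side jaw 36 [-37.6   8.6] [-22.8  -0.8]
wrist block 7203 [-29.2  47.9] [-13.4  13.5]
wrist anvil+fixed 7522 [48.9 78.5] [-23.1  22.1]
wrist jaw 2871 [-31.6  -1.2] [-23.   22.8]
```

The anvil has given way 3.7 mm. Release and retreat.

>>> {"name": "play_rows", "arguments": {
  "deltas": [
    [0.5,0,0,0,0],
    [0.5,0,0,0,0],
    [0.5,0,0,0,0],
    [0.5,0,0,0,0],
    [0.5,0,0,0,0]
  ]
}}

```text
time: 22.13
ee_pos: [0.4802, -0.265, 0.1095]
tcp_rot: [-3.142, 0.0, 0.063]
force: [1.6, 0.7, 0.3]
grip_width: 0.432
finger_force: 0.0
```

>>> {"name": "play_rows", "arguments": {
  "deltas": [
    [0.5,0,0,0.1,0],
    [0.5,0,0,0.25,0],
    [0.5,0,0,0.4,0],
    [0.5,0,0,0.55,0],
    [0.5,0,0,0.55,0]
  ]
}}

```text
time: 22.55
ee_pos: [0.4824, -0.2663, 0.2256]
tcp_rot: [3.138, -0.008, 0.063]
force: [1.0, -1.5, 0.2]
grip_width: 0.497
finger_force: 0.0
```

>>> {"name": "play_rows", "arguments": {
  "deltas": [
    [0.5,0,0,0,0],
    [0.5,0,0,0,0],
    [0.5,0,0,0,0]
  ]
}}

```text
time: 22.8
ee_pos: [0.4795, -0.2647, 0.2184]
tcp_rot: [-3.141, 0.002, 0.063]
force: [-0.2, -0.2, -0.4]
grip_width: 0.5
finger_force: 0.0
```

```bash
python3 jaws.py; python3 - <<'E'
from h import *
P=cloud(cam('side')).reshape(-1,3)
q=P[(P[:,2]>.1)&(P[:,2]<.16)&(abs(P[:,0]-.54)<.08)&(P[:,1]>.27)&(P[:,1]<.4)]; print('lid',len(q),np.median(q,0))
q=P[(P[:,2]>.0075)&(P[:,2]<.03)&(P[:,0]>.45)&(P[:,0]<.52)&(P[:,1]>-.13)&(P[:,1]<.08)]; print('spatula',len(q),np.percentile(q[:,2],[5,50,95]))
E
```

```text
22.8 [ 0.47951173 -0.26473107  0.21837025] [-3.14074487e+00  1.84547917e-03  6.29082789e-02] [-0.2 -0.2 -0.4]
tcp in cal mm -40.835313875947946 0.5340505694535244 yaw 3.604378876675002
wrist block 2579 [-8.9 47.8] [-13.5  13.4]
wrist anvil+fixed 2993 [49.  83.8] [-23.1  22.2]
wrist jaw 1039 [-19.2  -1.6] [-23.  23.]
side block 197 [-33.3  49.5] [-13.4  13.2]
side anvil+fixed 176 [46.9 83.7] [-23.2  20.3]
side jaw 97 [-35.5   5.6] [-23.1  22.8]
wrist block 2562 [-5.6 48.5] [-13.4  13.4]
wrist anvil+fixed 3016 [48.5 83.8] [-23.   22.2]
wrist jaw 1016 [-31.3  -1.6] [-23.1  23. ]
lid 217 [0.57863774 0.32864935 0.11776677]
spatula 29 [0.00852235 0.01265318 0.01547613]
```

The jaws hold: the anvil is still pushed in about 3.5 mm, the lid is open and the spatula is flat. Handing in.

```bash
python3 -c "
from cell import robot
print(robot.finish_job())"
```

```text
the job is handed in; nothing more can be done
None
```

I handed the job in at about 23 s. By my last camera readings the lid is open at about 1.98 rad, the spatula lies flat and the onyx block is clamped with the anvil pushed in about 3.5 mm; the hand-in returned no verdict, and I didn't re-measure the other minerals.

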